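Slide the vice plank out over the nut caddy and hold it

ROBOT

A 6-joint arm with a two-finger parallel gripper is mounted at the origin on the work surface. World frame = base frame: x ahead of the robot, y to its left, z up, the work surface at z = 0. Lengths are in mm, angles in rad, forces in N, time in s.
With the tool pointing down it reaches from about 425 to 950 mm from the base axis. Payload 14.7 kg.
Tool frame: the origin (TCP) lies midway between the tips of the shut fingers; the grasp point (between the pads) lies behind it (bot.grasp_offset is the z of the grasp point in the tool frame, in mm); z points along the fingers, y is the line along which they close (so a half turn about z gives the same grasp; the last joint's range is limited). The gripper opens to 85 mm and grips with 20 to 120 N. Pads are 22 mm wide; open, the fingers measure 114 mm over their backs; the gripper's body (76 mm by 85 mm) begins 54 mm behind the grasp point. The pads swing forward as they close: fully open they stand 13 mm farther back than shut.
Start: joints at [-1.166, 0.48, 1.596, -0, 1.065, -0.047], TCP at [283.795, -584.767, 231.297] pointing down, gripper open.
Joint ranges: [-2.75, 2.75], [-0.82, 2.05], [0.23, 2.67], [-1.56, 4.7], [0.09, 2.69], [-2.92, 2.92]. Speed limits (rad/s): [1.89, 1.89, 2.39, 3.01, 3.01, 3.01].

INTERFACE

Orientations are given as a unit quaternion [w, x, y, z].
In Python, from bench import bot gives the robot as it stands. The module is installed in compiled form; this text tells all that it offers.
- The arm moves only by the tool step_arm, never from a script. Its argument "steps" is a list of rows, each a list of 6 numbers: the shift along the tool's x, y, z normalised to -1 to 1, where 1 is 10 cm, then the turn, a rotation vector about the tool's x, y, z normalised to -1 to 1, where 1 is pi rad. A call has 1 to 10 rows; each row shifts and turns the commanded pose from where the row before left it, along the tool's axes as they then stand; what a row does not reach is not made up. A row lasts 1/8 s, in which the tool goes at most 62.5 mm and 10.7 degrees, less where a joint would pass 70% of its speed; a pose out of reach is approached as far as the arm can. A call with a number of a shift or a turn outside -1 to 1 is refused whole. A call with a gripper value outside its range is refused whole. "jaw" is the opening, from 0 (shut) to 1 (fully open), set as the call begins (left out, the last holds). The fingers move at their own pace and stop on an object; "force" is the grip in N (left out, the last holds). Time passes only in rows, so rows that do not move let the fingers close. It gives the time, the measured TCP pose, the force, the opening and the grip force at its end, in the units of the state.
- bot.get_state(): the state, without advancing time (a new reading comes with each control period).
- bot.snapshot(name): name is "side" or "top" or "wrist"; returns a dict with "pixels" (480x640x3 uint8, red, green, blue), "mtx" (3x3 intrinsics, pixels), "k1" (the pictures are not rectified: a ray, as slopes to the right and down, at radius r is drawn at 1 + k1 r^2 times it, then the intrinsics apply), "pose" (4x4, takes a point from camera to world coordinates). Camera axes: x right, y up, looking along -z (the intrinsics and any distortion apply to the point x, -y, -z); pixel columns grow to the right and rows downward; lengths in mm; the calibration is good to about 2 mm. A picture is of the moment at which its call begins. There is no depth.
- bot.sign_off(): hands the job in; it is judged then, once.
The state is a dict: "t": time; "joint_positions": joint angles; "qd": joint speeds; "tau": joint torques, N m; "tcp_pos": TCP position; "eef_rot": TCP orientation; "contact_force": force on the tool from outside, world axes, zero at the start; "ft_torque": the same for the moment, N m; "grip_width": finger opening in mm; "finger_force": force on a finger pad.
Only numpy, scipy, OpenCV 4.12 (cv2) and the standard library are available. Lean on these libraries where they do the work, as an engineer would, in place of code of your own. Each camera call takes 0.05 s, during which the arm holds its last target. There are 200 camera calls.

TASK

The vice is to be unbolted from its plank, so its nuts underneath must hang clear of the bench stand: first hang the red caddy by its handle on both black prongs at the stand's end and let go of it, so that it can catch the nuts. Then slide the plank straight out over the caddy, flat on the stand and without letting it tip, until its black line is level with the stand's edge above the prongs. Finish there still holding the plank by its bare rear part, behind the line, so that the heavy vice end cannot tip down, and leave the other things on the bench alone.

Things in the scene. Friction and masses are not known exactly. Their poses are not given: they have to be found in the camera images.
- stand_edge (a point): Wooden bench stand, fixed to the bench: flat top 160 wide, 340 long, 210 above the bench, legs set back 33 from its ends. Point: middle of the top edge at its outer end (the end with two black steel prongs). y points outward, away from the stand along its length, x along the edge, z up. The top runs 340 back from here along -y
- hook_seat (a point): Where a handle bar rests on the two black steel prongs at the stand's outer end: midway between the prongs, level with their upper side, 67 outward from the end face, 44 below the stand's top. Axes as stand_edge. Prongs 8 thick, along y, 68 apart centre to centre (+/-34 in x). Level from 12 inward to 13 outward of here; inward they rise 16 to the end face, outward they turn up to the tips
- prong_tips (a point): Midway between the two upturned tips of the prongs, at the tips' tops: 25 outward of hook_seat and 16 above it; the prongs' underside is 24 below here
- caddy_handle (a point): Red parts caddy: open plastic box 104 (x) x 80 (y) x 60 high with a rigid hoop handle on its two short ends, about 0.17 kg. Point: centre of the handle bar, 134 above the caddy's underside. The bar runs along x, 104 clear between its uprights, 10 thick in y, 8 in z, black sleeve 50 long in its middle; 70 clear between box rim and bar. z up
- caddy_body (a point): Middle of the red caddy's box, 104 below the handle bar's centre, 30 above the caddy's underside. Axes as caddy_handle
- plank_line (a point): Black line, 5 wide, across the plank; point: its middle on the plank's upper face. Plank 58 wide (x), 320 long (y), 22 thick, lying loose on the stand's top; y points outward to its vice end, z up. Outer end 130 outward of the line, rear end 190 behind it. Plank and vice weigh about 0.75 kg and balance about 43 outward of the line: with the line at the stand's edge it tips unless held
- vice (a point): Middle of the blue vice bolted on the plank's outer end, 75 outward of the line: 65 high above the plank, from 24 to 128 outward of the line, as wide as the plank, its cross bar 86 wide. Axes as plank_line
- plank_grip (a point): Middle of the plank's bare rear part, half-way through its thickness (11 above the stand's top): 150 behind the line, 40 from the rear end. Axes as plank_line. It can be gripped across its 58 width from above
- tin: short round food tin, 76 dia, 70 high. Bystander, leave alone; origin at the centre of its underside
- spray: black spray can, 56 dia, 190 high. Bystander, leave alone; origin at the centre of its underside
- drink: clear drinking bottle with green cap, 72 dia, 190 high. Bystander, leave alone; origin at the centre of its underside
- spanner: steel spanner 170 long, lying. Bystander, leave alone; origin at the middle of its underside
- driver: screwdriver with red handle, lying. Bystander, leave alone; origin at the middle of its underside
- tub: low white round plastic tub, 110 dia, 60 high. Bystander, leave alone; origin at the centre of its underside
- socketbox: closed red socket box 60 x 100 x 35. Bystander, leave alone; origin at the centre of its underside
Things that resemble listed ones, but are neither listed nor needed, are in the scene too. Of the things shaped like the part that bears caddy_handle, the red one is meant.

How it is judged (in metres and radians):
On the way:
1. the caddy hangs by its handle on both prongs, let go and at rest, while the plank's line is still well back on the stand (x of caddy_handle in the frame of hook_seat between -0.016 and 0.016 m and y of caddy_handle in the frame of hook_seat between -0.045 and 0.022 m and z of caddy_handle in the frame of hook_seat between -0.004 and 0.024 m and contact force between caddy and stand above 0.5 N and contact force between the fingers and caddy below 0.1 N and linear speed of caddy below 0.05 m/s and angle between caddy_handle's own z axis and vertical below 0.25 rad and y of plank_line in the frame of stand_edge below -0.1 m), for 0.3 s.
At the end, for the whole second after the job is handed in: Caddy hangs still by its bar on both prongs, untouched by robot or plank. Plank at rest, flat (0.05 rad) on the stand, straight (0.08 rad, 40 mm sideways), line within 6 mm of the edge, gripper on it (over 1.5 N) 30 mm or more behind the line; only stand and gripper carry it (x of caddy_handle in the frame of hook_seat between -0.016 and 0.016 m and y of caddy_handle in the frame of hook_seat between -0.045 and 0.022 m and z of caddy_handle in the frame of hook_seat between -0.004 and 0.024 m and contact force between caddy and stand above 0.5 N and contact force between each of the fingers, plank and caddy below 0.1 N and linear speed of caddy below 0.05 m/s and angle between caddy_handle's own z axis and vertical below 0.25 rad and y of plank_line in the frame of stand_edge between -0.006 and 0.006 m and z of plank_line in the frame of stand_edge between 0.016 and 0.028 m and x of plank_line in the frame of stand_edge between -0.04 and 0.04 m and angle between the y axis of plank_line and the y axis of stand_edge, either way round below 0.08 rad and angle between plank_line's own z axis and vertical below 0.05 rad and linear speed of plank below 0.02 m/s and contact force between the fingers and plank above 1.5 N and contact force between plank and stand above 1 N and y of the grasp point in the frame of plank_line below -0.03 m); the arm keeps its last pose, push and grip.
It fails at once if the plank tips (more than 0.15 rad) (angle between plank_line's own z axis and vertical above 0.15 rad).
It fails at once if the plank is lifted off the stand instead of slid (z of plank_grip in the frame of stand_edge above 0.035 m).
It fails at once if a bystander is pushed out of its place (more than 30 mm) (distance of any of tin, spray, drink, spanner, driver, tub, socketbox from where it was at the start of the episode above 0.03 m).
It also fails if it takes over 58 s, if anything falls off the work surface, if the arm or the gripper's body presses on something with over 40 N, if the wrist force passes 120 N, or if a joint passes its speed limit or range.

## Working session

There is one attempt and no reset: what is moved stays moved. The work goes in short steps, Python scripts to look and compute and a tool call to move; the robot and the scene stay as the last step left them, time stands still between calls to the robot, and variables do not carry over. Pictures are saved under pics/ and viewed, at most 13 in all, crops included, and the job is handed in when it is done.

Besides the shell and the picture viewer there is one more tool, called after "Emit:" as a command line: name --pt "numbers of a row" for each row, then --argument value for the rest. step_arm: Moves the arm, as the interface text tells. Its arguments: {"type":"object","properties":{"steps":{"type":"array","items":{"type":"array","items":{"type":"number","minimum":-1,"maximum":1}}},"jaw":{"type":"number"},"force":{"type":"number"}},"required":["steps"]}

```bash
mkdir -p pics; cat > h.py <<'E'
import numpy as np, cv2, json
from bench import bot
def snap(n,f=None):
    s=bot.snapshot(n); np.savez('/tmp/%s.npz'%n,**{k:np.array(s[k]) for k in s})
    if f: cv2.imwrite('pics/'+f,s['pixels'][:,:,::-1])
    return s
def load(n): return dict(np.load('/tmp/%s.npz'%n))
def ray(s,u,v):
    K=np.array(s['mtx']);k=float(s['k1'])
    d=np.array([(u-K[0,2])/K[0,0],(v-K[1,2])/K[1,1]]);x=d.copy()
    for _ in range(30): x=d/(1+k*(x@x))
    P=np.array(s['pose']);r=P[:3,:3]@np.array([x[0],-x[1],-1]);return P[:3,3],r/np.linalg.norm(r)
def onz(s,u,v,z):
    o,r=ray(s,u,v);return o+r*(z-o[2])/r[2]
def proj(s,p):
    P=np.array(s['pose']);c=P[:3,:3].T@(np.array(p)-P[:3,3]);x=np.array([c[0],-c[1]])/-c[2]
    x=x*(1+float(s['k1'])*(x@x));K=np.array(s['mtx']);return np.array([K[0,0]*x[0]+K[0,2],K[1,1]*x[1]+K[1,2]])
def tri(s1,p1,s2,p2):
    o1,r1=ray(s1,*p1);o2,r2=ray(s2,*p2)
    A=np.stack([r1,-r2],1);t=np.linalg.lstsq(A,o2-o1,rcond=None)[0]
    a=o1+t[0]*r1;b=o2+t[1]*r2;return (a+b)/2,np.linalg.norm(a-b)
E
python3 - <<'E'
from h import *
np.set_printoptions(precision=3,suppress=True)
for n in('top','side'):
    s=snap(n,n+'0.png');print(n,np.array(s['pose']),s['mtx'],s['k1'])
print(bot.get_state(),bot.grasp_offset)
E
```

```text
top [[   0.005    0.997   -0.077  461.288]
 [  -1.       0.004   -0.013   73.426]
 [  -0.013    0.077    0.997 1064.317]
 [   0.       0.       0.       1.   ]] [[445.058   0.    308.308]
 [  0.    445.058 237.102]
 [  0.      0.      1.   ]] -0.0748819986661236
side [[  -0.997    0.046   -0.055  442.426]
 [  -0.07    -0.76     0.646 1032.257]
 [  -0.012    0.648    0.762 1266.221]
 [   0.       0.       0.       1.   ]] [[597.609   0.    324.151]
 [  0.    597.609 228.991]
 [  0.      0.      1.   ]] -0.04626721325062698
{'t': 0.1, 'joint_positions': array([-1.166,  0.481,  1.597, -0.   ,  1.065, -0.047]), 'qd': array([-0.   , -0.001, -0.002, -0.   , -0.002, -0.001]), 'tau': array([  0.001, -95.225, -43.104,  -0.   ,   0.005,  -0.   ]), 'tcp_pos': array([ 283.649, -584.413,  230.738]), 'eef_rot': array([-0.001,  0.975,  0.224, -0.   ]), 'contact_force': array([0.382, 0.794, 0.994]), 'ft_torque': array([-0.006, -0.067, -0.012]), 'finger_force': 0.0, 'grip_width': 85.65601896517032} -18.700000000000003
```

View pics/top0.png

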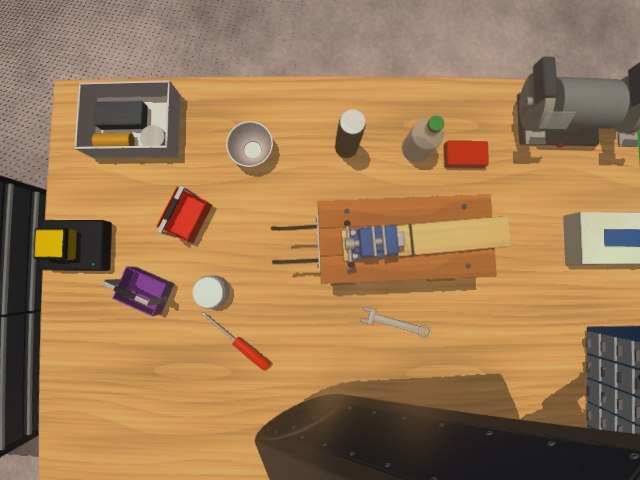

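View pics/side0.png

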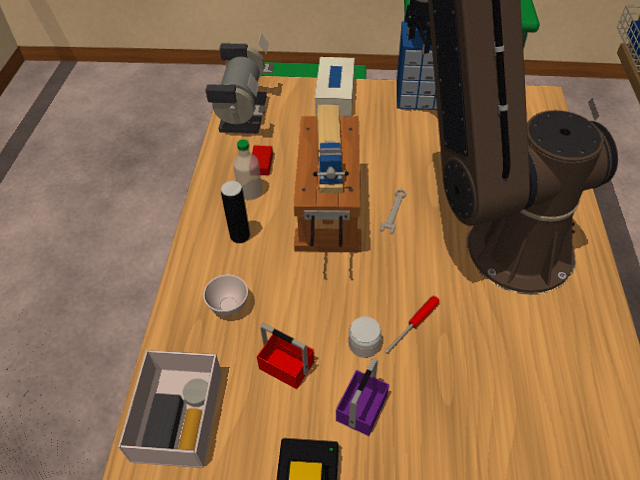

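The top view shows the red caddy at (184,214), and the stand with its prongs at (272-320, 228/262). Things that could be taken for the caddy are the purple caddy (143,291), the red socket box (467,154) and the red screwdriver handle (250,352). I choose the red one with the hoop at (184,214) and will check it in a close crop.

```bash
python3 - <<'E'
from h import *
t=cv2.imread('pics/top0.png');d=cv2.imread('pics/side0.png')
r=lambda a,w,h:cv2.resize(a,(w,h),interpolation=cv2.INTER_CUBIC)
a=r(t[180:250,145:225],320,280);b=r(d[310:400,245:330],320,338)[:300]
c=r(t[180:300,260:380],480,480)
o=np.zeros((600,800,3),np.uint8);o[:280,:320]=a;o[290:590,:320]=b;o[:480,320:]=c
cv2.imwrite('pics/c1.png',o)
E
```

```text
(no output)
```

View pics/c1.png

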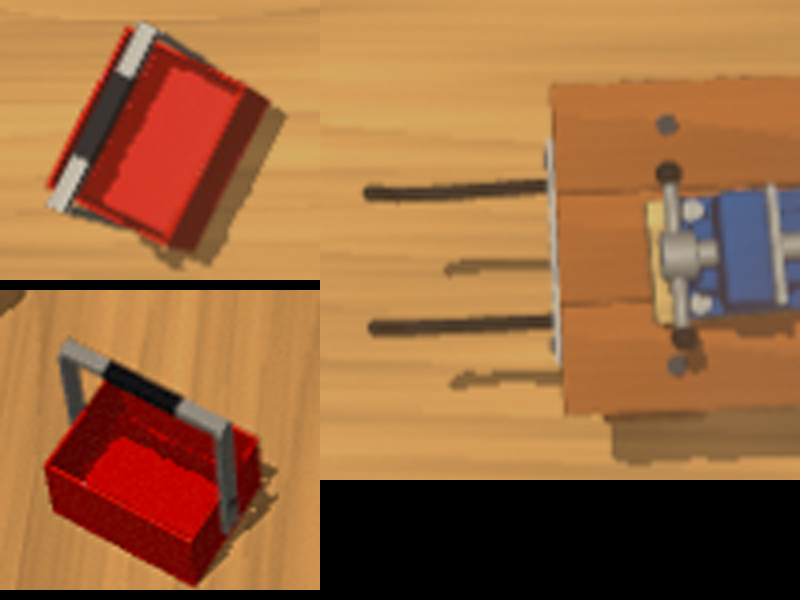

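```bash
python3 - <<'E'
from h import *
np.set_printoptions(precision=1,suppress=True)
t=load('top');d=load('side')
print('bar',tri(t,(170.75,208.75),d,(283.5,336)), onz(t,170.75,208.75,138))
a=onz(t,181.3,187,138);b=onz(t,160,230,138);print('barends',a,b,np.degrees(np.arctan2(*(a-b)[1::-1])),np.linalg.norm(a-b))
print('side bar',onz(d,263,326,138),onz(d,304.8,345.9,138))
a=onz(t,318,201.25,210);b=onz(t,321.5,283.5,210);m=(a+b)/2;e=(a-b)/np.linalg.norm(a-b)
print('stand',a,b,m,np.linalg.norm(a-b),np.degrees(np.arctan2(e[1],e[0])))
print('back corners',onz(t,491.5,195,210),onz(t,496.5,275.5,210))
p,q=onz(t,272,228.2,182),onz(t,273.75,262,182);print('tips',p,q,(p+q)/2)
# plank
g=cv2.cvtColor(t['pixels'],cv2.COLOR_RGB2HSV).astype(int)
for r in (222,226,230,234,238,242,246,250,254): print(r,t['pixels'][r,404:420].mean(1).round())
for c in(430,460,490): 
    print(c,[ (r,tuple(g[r,c])) for r in range(212,262,2)])
E
```

```text
bar (array([591.9, 379.9, 132.8]), np.float64(2.2241337117206124)) [592.3 378.2 138. ]
barends [639.  356.9 138. ] [546.9 400.  138. ] -25.066051404472073 101.70022518875801
side bar [637.7 361.1 138. ] [542.  404.1 138. ]
stand [597.4  66.5 210. ] [438.8  59.2 210. ] [518.1  62.8 210. ] 158.7632067473982 2.6297868187664633
back corners [ 611.8 -273.1  210. ] [ 454.9 -278.7  210. ]
tips [547.2 157.8 182. ] [479.9 153.5 182. ] [513.6 155.7 182. ]
222 [107. 107. 107. 107. 106. 107. 107. 107. 107. 107. 107. 106. 107. 107.
 107. 103.]
226 [165. 165. 165. 165. 136.  87.  66. 111. 154. 166. 166. 166. 166. 167.
 167. 167.]
230 [169. 169. 168. 168. 168. 123.  66.  79. 143. 166. 167. 167. 167. 167.
 167. 166.]
234 [152. 162. 163. 163. 162. 135.  87.  66. 129. 160. 163. 163. 164. 164.
 164. 164.]
238 [142. 154. 167. 167. 167. 158. 112.  65.  97. 150. 167. 167. 166. 166.
 166. 165.]
242 [148. 151. 162. 163. 163. 163. 124.  73.  66. 138. 163. 163. 163. 164.
 163. 163.]
246 [131. 155. 154. 156. 157. 160. 140.  93.  66.  97. 149. 164. 165. 165.
 165. 165.]
250 [131. 152. 152. 151. 150. 151. 149. 1
[... 3422 characters left out ...]
t64(211))), (236, (np.int64(20), np.int64(128), np.int64(212))), (238, (np.int64(20), np.int64(128), np.int64(211))), (240, (np.int64(19), np.int64(128), np.int64(211))), (242, (np.int64(19), np.int64(131), np.int64(210))), (244, (np.int64(19), np.int64(130), np.int64(204))), (246, (np.int64(19), np.int64(130), np.int64(206))), (248, (np.int64(16), np.int64(142), np.int64(113))), (250, (np.int64(14), np.int64(177), np.int64(190))), (252, (np.int64(13), np.int64(173), np.int64(184))), (254, (np.int64(14), np.int64(175), np.int64(172))), (256, (np.int64(13), np.int64(172), np.int64(169))), (258, (np.int64(13), np.int64(173), np.int64(168))), (260, (np.int64(14), np.int64(173), np.int64(172)))]
```

Emit:
step_arm --pt "0 0 -0.6 0 0 0" --pt "0 0 -0.6 0 0 0" --pt "0 0 -0.5 0 0 0" --pt "0.35 -0.366 0 0 0 0" --pt "0.35 -0.366 0 0 0 0" --pt "0.35 -0.366 0 0 0 0" --pt "0.35 -0.366 0 0 0 0" --pt "0.35 -0.366 0 0 0 0" --pt "0.35 -0.366 0 0 0 0" --pt "0.35 -0.366 0 0 0 0" --jaw 1

```text
t: 1.35
tcp_pos: [392.4, -245.7, 401.2]
eef_rot: [-0.0, 0.975, 0.224, -0.0]
contact_force: [1.1, -1.1, -1.1]
grip_width: 85.4
finger_force: 0.0
```

Emit:
step_arm --pt "0.35 -0.366 0 0 0 0" --pt "0.35 -0.366 0 0 0 0" --pt "0.35 -0.366 0 0 0 0" --pt "0.35 -0.366 0 0 0 0" --pt "0.35 -0.366 0 0 0 0" --pt "0.35 -0.366 0 0 0 0" --pt "0.35 -0.366 0 0 0 0" --pt "0.35 -0.366 0 0 0 0" --pt "0.35 -0.366 0 0 0 0" --pt "0.35 -0.366 0 0 0 0"

```text
t: 2.6
tcp_pos: [547.6, 236.5, 401.0]
eef_rot: [0.0, 0.975, 0.224, -0.0]
contact_force: [1.8, 0.4, 0.7]
grip_width: 85.3
finger_force: 0.0
```

Emit:
step_arm --pt "0 0 0 0 0 -0.059" --pt "0 0 0 0 0 -0.059" --pt "0 0 0 0 0 -0.059" --pt "0 0 0 0 0 -0.059" --pt "0 0 0 0 0 -0.059" --pt "0 0 0 0 0 -0.059" --pt "0 0 0 0 0 -0.059" --pt "0 0 0 0 0 -0.059" --pt "0 0 0 0 0 -0.059" --pt "0 0 0 0 0 -0.059"

```text
t: 3.85
tcp_pos: [547.3, 234.7, 400.9]
eef_rot: [-0.0, 0.403, 0.915, -0.0]
contact_force: [-1.2, 0.3, 0.1]
grip_width: 85.5
finger_force: 0.0
```

Emit:
step_arm --pt "0 0 0.3 0 0 -0.059" --pt "0 0 0.4 0 0 -0.059" --pt "0 0 0.3 0 0 -0.0085" --pt "0 0 0 0 0 0"

```text
t: 4.35
tcp_pos: [546.1, 234.3, 299.2]
eef_rot: [-0.002, 0.218, 0.976, -0.001]
contact_force: [0.1, -0.4, 0.5]
grip_width: 85.7
finger_force: 0.0
```

```bash
python3 - <<'E'
from h import *
np.set_printoptions(precision=3,suppress=True)
w=snap('wrist','w1.png');s=bot.get_state();print(s['tcp_pos'],s['eef_rot'],s['joint_positions'],s['contact_force'])
print(proj(w,(592,379,138)),proj(w,(639,357,138)))
E
```

```text
[547.12  234.615 301.003] [-0.001  0.218  0.976 -0.   ] [ 0.354  0.342  1.639 -0.     1.162 -0.777] [-0.929  0.713  0.192]
[520.192 191.533] [510.694 256.402]
```

View pics/w1.png

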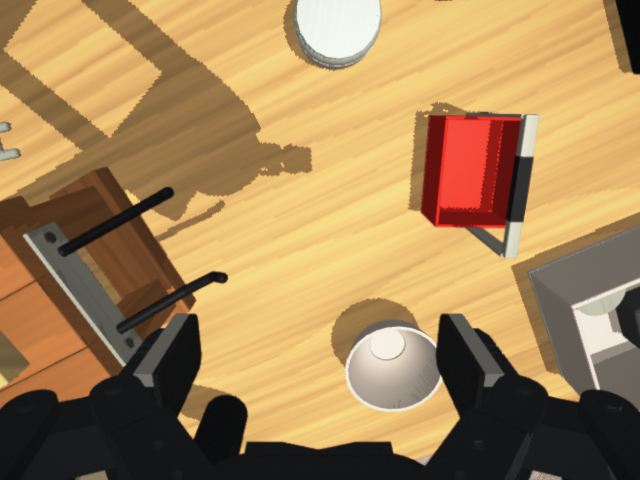

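The wrist view shows the red caddy with its black sleeve centred at about (521,188) and bar ends at (531,115) and (511,257). The white tub (391,370) lies below the gripper. The prongs are at (170,190) and (222,277).

```bash
python3 - <<'E'
from h import *
np.set_printoptions(precision=1,suppress=True)
w=load('wrist');t=load('top')
a=onz(w,531,115,138);b=onz(w,511,257,138);c=onz(w,521,188,138)
print(a,b,c,(a+b)/2,np.degrees(np.arctan2(*(b-a)[1::-1])),np.linalg.norm(a-b))
print('tips',onz(w,170,190,182),onz(w,222,277,182))
s=bot.get_state();q=s['eef_rot']
from scipy.spatial.transform import Rotation as R
M=R.from_quat([q[1],q[2],q[3],q[0]]).as_matrix();print(M)
for p in(c,(a+b)/2):print(M.T@(np.r_[p[:2],116]-s['tcp_pos']))
print('plank line',onz(t,409.8,226,232),onz(t,412.4,250,232),onz(t,411.2,238.5,232))
m=[onz(t,c,r,232) for c,r in((430,221.8),(430,252.7),(460,219.6),(460,250),(490,217.3),(490,247.2))];print(np.array(m))
E
```

```text
[541.8 402.5 138. ] [639.6 357.1 138. ] [589.7 380.3 138. ] [590.7 379.8 138. ] -24.924615690281517 107.80015842495897
tips [478.6 159.2 182. ] [545.7 160.1 182. ]
[[-0.9  0.4 -0. ]
 [ 0.4  0.9 -0. ]
 [ 0.  -0.  -1. ]]
[ 23.3 150.2 184.8]
[ 22.1 150.1 184.8]
plank line [ 547.7 -106.3  232. ] [ 502.5 -110.6  232. ] [ 524.1 -108.6  232. ]
[[ 555.8 -144.7  232. ]
 [ 497.5 -143.8  232. ]
 [ 560.3 -202.   232. ]
 [ 502.8 -200.8  232. ]
 [ 565.1 -259.9  232. ]
 [ 508.3 -258.4  232. ]]
```

Emit:
step_arm --pt "0.075 0.5 0 0 0 0" --pt "0.075 0.5 0 0 0 0" --pt "0.075 0.5 0 0 0 0" --pt "0 0 0.45 0 0 0" --pt "0 0 0.45 0 0 0" --pt "0 0 0.45 0 0 0" --pt "0 0 0.3 0 0 0" --pt "0 0 0.2 0 0 0" --pt "0 0 0 0 0 0" --pt "0 0 0 0 0 0"

```text
t: 5.65
tcp_pos: [591.8, 380.7, 118.0]
eef_rot: [0.001, 0.218, 0.976, 0.001]
contact_force: [0.2, -0.1, 0.3]
grip_width: 85.4
finger_force: 0.0
```

Emit:
step_arm --pt "0 0 0 0 0 0" --pt "0 0 0 0 0 0" --pt "0 0 0 0 0 0" --pt "0 0 0 0 0 0" --pt "0 0 0 0 0 0" --pt "0 0 0 0 0 0" --jaw 0 --force 40

```text
t: 6.4
tcp_pos: [590.9, 380.2, 116.3]
eef_rot: [0.0, 0.218, 0.976, 0.0]
contact_force: [-0.9, 1.2, 0.8]
grip_width: 9.0
finger_force: 40.6
```

Emit:
step_arm --pt "0 0 -0.25 0 0 0" --pt "0 0 -0.3 0 0 0" --pt "0 0 -0.3 0 0 0" --pt "0.02 -0.42 0 0 0 0" --pt "0.02 -0.42 0 0 0 0" --pt "0.02 -0.42 0 0 0 0" --pt "0 -0.42 0 0 0 0" --pt "0 0 0 0 0 -0.05" --pt "0 0 0 0 0 -0.05" --pt "0 0 0 0 0 -0.052"

```text
t: 7.65
tcp_pos: [513.9, 230.4, 201.3]
eef_rot: [-0.0, -0.022, 1.0, -0.0]
contact_force: [-0.7, -0.8, -2.6]
grip_width: 8.7
finger_force: 40.4
```

Emit:
step_arm --pt "0 0 0.1 0 0 0" --pt "0 0 0 0 0 0" --pt "0 0 0 0 0 0"

```text
t: 8.02
tcp_pos: [513.9, 230.6, 191.1]
eef_rot: [-0.0, -0.018, 1.0, -0.0]
contact_force: [0.1, -0.3, -1.6]
grip_width: 9.0
finger_force: 40.3
```

```bash
python3 - <<'E'
from h import *
np.set_printoptions(precision=3,suppress=True)
d=snap('side');t=snap('top');w=snap('wrist');s=bot.get_state();print(s['tcp_pos'],s['eef_rot'],s['joint_positions'],s['contact_force'])
r=lambda a,f:cv2.resize(a[:,:,::-1],None,fx=f,fy=f)
o=np.zeros((600,800,3),np.uint8)
o[:300,:400]=r(w['pixels'],.625);o[:300,400:]=r(t['pixels'][160:310,200:400],2);o[300:,:400]=r(d['pixels'][190:340,240:440],2)
cv2.imwrite('pics/c2.png',o)
E
```

```text
[514.077 230.654 191.411] [ 0.    -0.019  1.     0.   ] [ 0.368  0.405  1.84   0.     0.897 -1.241] [ 0.275 -0.603 -0.984]
```

View pics/c2.png

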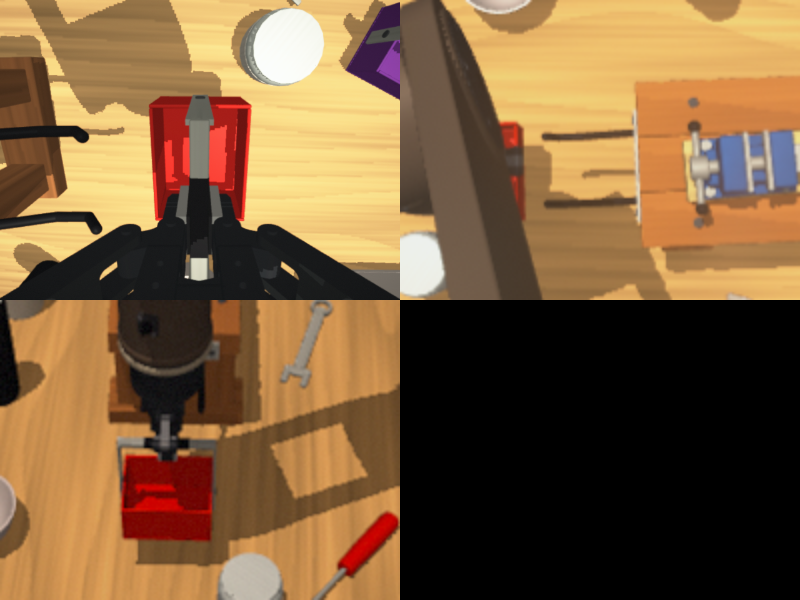

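The wrist crop shows the caddy gripped and level, with prong tips at wrist pixels ~(134,216) and (155,368). The side crop shows the caddy in front of the stand.

```bash
python3 - <<'E'
from h import *
np.set_printoptions(precision=1,suppress=True)
w=load('wrist');t=load('top')
print('tips',onz(w,134,214,182),onz(w,155,366,182))
T=191.4+18.7
for f,p in (('barend',(200,97)),('sleeve a',(203,178)),('sleeve b',(200,258))): print(f,onz(w,p[0]/.625,p[1]/.625,T+4))
# top, current crop: tips (543,136),(547,204)
a=onz(t,200+143/2,160+136/2,182);b=onz(t,200+147/2,160+204/2,182);print(a,b)
E
```

```text
tips [476.1 158.4 182. ] [543.9 160.6 182. ]
barend [448.  228.4 214.1]
sleeve a [488.3 231.5 214.1]
sleeve b [537.9 231.9 214.1]
[547.6 158.8 182. ] [479.9 154.  182. ]
```

Emit:
step_arm --pt "0.015 -0.25 0 0 0 0" --pt "0.015 -0.25 0 0 0 0" --pt "0.015 -0.25 0 0 0 0" --pt "0 -0.25 0 0 0 0" --pt "0 0 0 0 0 0" --pt "0 0 0.15 0 0 0" --pt "0 0 0.15 0 0 0" --pt "0 0 0.06 0 0 0" --pt "0 0 0.03 0 0 0" --pt "0 0 0 0 0 0"

```text
t: 9.43
tcp_pos: [513.3, 130.7, 152.2]
eef_rot: [-0.0, -0.019, 1.0, 0.0]
contact_force: [-0.6, 0.5, -1.0]
grip_width: 8.6
finger_force: 40.4
```

Emit:
step_arm --pt "0 0 0 0 0 0" --pt "0 0 0 0 0 0"

```text
t: 9.68
tcp_pos: [513.5, 130.6, 152.4]
eef_rot: [0.0, -0.019, 1.0, 0.0]
contact_force: [0.5, 0.8, -1.4]
grip_width: 8.8
finger_force: 40.4
```

```bash
python3 - <<'E'
from h import *
d=snap('side');t=snap('top');w=snap('wrist')
r=lambda a,f:cv2.resize(a[:,:,::-1],None,fx=f,fy=f)
o=np.zeros((600,800,3),np.uint8)
o[:300,:400]=r(w['pixels'],.625);o[:300,400:]=r(t['pixels'][160:310,200:400],2);o[300:,:400]=r(d['pixels'][170:270,260:393],3)[:300,:400][:300,:400] if 0 else cv2.resize(d['pixels'][170:270,260:393][:,:,::-1],(400,300))
cv2.imwrite('pics/c3.png',o)
E
```

```text
(no output)
```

View pics/c3.png

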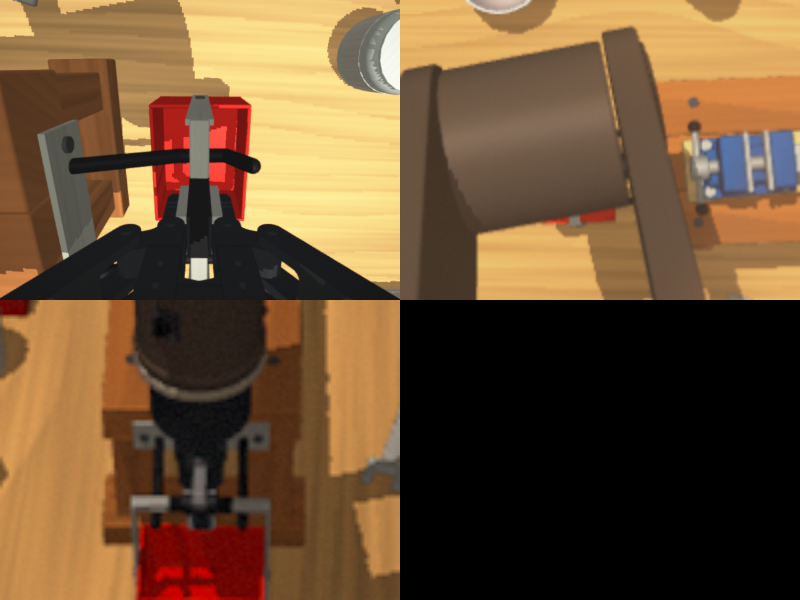

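The bar lies across both prongs, centred between them (side crop: prongs at x=158/243, bar 135-265). I lower to contact and release.

Emit:
step_arm --pt "0 0 0.015 0 0 0" --pt "0 0 0.015 0 0 0" --pt "0 0 0 0 0 0" --pt "0 0 0 0 0 0"

```text
t: 10.32
tcp_pos: [513.7, 130.6, 151.4]
eef_rot: [0.001, -0.019, 1.0, 0.0]
contact_force: [-12.3, -2.9, 40.6]
grip_width: 9.3
finger_force: 45.5
```

Emit:
step_arm --pt "0 0 -0.01 0 0 0" --pt "0 0 -0.005 0 0 0" --pt "0 0 0 0 0 0"

```text
t: 10.7
tcp_pos: [513.6, 130.5, 151.7]
eef_rot: [0.0, -0.019, 1.0, 0.0]
contact_force: [-5.3, -1.3, 17.2]
grip_width: 8.9
finger_force: 42.5
```

Emit:
step_arm --pt "0 0 0 0 0 0" --pt "0 0 0 0 0 0" --pt "0 0 0 0 0 0" --pt "0 0 0 0 0 0" --pt "0 0 0 0 0 0" --jaw 0.6

```text
t: 11.32
tcp_pos: [513.4, 130.5, 150.8]
eef_rot: [-0.0, -0.019, 1.0, 0.0]
contact_force: [0.6, -0.2, 0.1]
grip_width: 51.6
finger_force: 0.0
```

Emit:
step_arm --pt "0 0 -0.15 0 0 0" --pt "0 0 -0.3 0 0 0" --pt "0 0 -0.5 0 0 0" --pt "0 0 -0.5 0 0 0" --pt "0 0 -0.5 0 0 0" --pt "0 0 -0.3 0 0 0" --pt "0 0 0 0 0 0"

```text
t: 12.2
tcp_pos: [514.3, 130.7, 379.3]
eef_rot: [0.003, -0.019, 1.0, 0.0]
contact_force: [-0.0, -0.4, -1.1]
grip_width: 51.3
finger_force: 0.0
```

```bash
python3 - <<'E'
from h import *
np.set_printoptions(precision=2,suppress=True)
w=snap('wrist');d=snap('side');s=bot.get_state();print(s['tcp_pos'],s['joint_positions'])
o=np.zeros((480,800,3),np.uint8)
o[:360,:480]=cv2.resize(w['pixels'][:,:,::-1],(480,360));o[:320,480:]=cv2.resize(d['pixels'][180:280,280:380][:,:,::-1],(320,320))
cv2.imwrite('pics/c4.png',o)
E
```

```text
[513.11 130.44 376.24] [ 0.19  0.19  1.67  0.    1.29 -1.42]
```

View pics/c4.png

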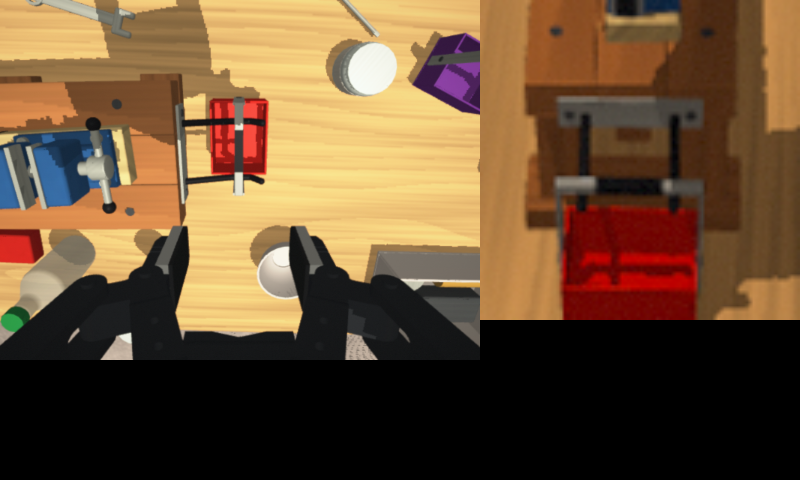

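The caddy hangs on both prongs, and the plank is undisturbed. Next I move above the plank's rear.

Emit:
step_arm --pt "-0.0115 -0.486 0 0 0 0" --pt "-0.0115 -0.486 0 0 0 0" --pt "-0.0115 -0.486 0 0 0 0" --pt "-0.0115 -0.486 0 0 0 0" --pt "-0.0115 -0.486 0 0 0 0" --pt "-0.0115 -0.486 0 0 0 0" --pt "-0.0115 -0.486 0 0 0 0" --pt "-0.0115 -0.486 0 0 0 0" --pt "0 0 0 0 0 0" --jaw 1

```text
t: 13.42
tcp_pos: [536.9, -260.4, 374.1]
eef_rot: [-0.001, -0.018, 1.0, 0.0]
contact_force: [-0.2, 0.8, 0.4]
grip_width: 85.6
finger_force: 0.0
```

Emit:
step_arm --pt "0 0 0 0 0 0.0538" --pt "0 0 0 0 0 0.0538" --pt "0 0 0 0 0 0.0538" --pt "0 0 0 0 0 0.0538" --pt "0 0 0 0 0 0.0538" --pt "0 0 0 0 0 0.0538" --pt "0 0 0 0 0 0.0538" --pt "0 0 0 0 0 0.0538" --pt "0 0 0 0 0 0.0538" --pt "0 0 0 0 0 0"

```text
t: 14.68
tcp_pos: [537.3, -256.7, 375.1]
eef_rot: [-0.001, 0.675, 0.738, -0.0]
contact_force: [-0.0, -0.3, -0.2]
grip_width: 85.0
finger_force: 0.0
```

Emit:
step_arm --pt "0 0 0.3 0 0 0" --pt "0 0 0.3 0 0 0" --pt "0 0 0 0 0 0"

```text
t: 15.05
tcp_pos: [536.4, -256.6, 313.7]
eef_rot: [-0.002, 0.674, 0.739, -0.001]
contact_force: [0.1, -0.3, 1.0]
grip_width: 85.4
finger_force: 0.0
```

```bash
python3 - <<'E'
from h import *
np.set_printoptions(precision=3,suppress=True)
w=snap('wrist','w5.png');s=bot.get_state();print(s['tcp_pos'],s['eef_rot'],s['joint_positions'])
print(proj(w,(524,-108.5,232)),proj(w,(537,-258,232)))
E
```

```text
[ 537.16  -257.089  315.361] [-0.001  0.674  0.739 -0.   ] [-0.497  0.331  1.619  0.     1.194 -0.589]
[324.227 -46.434] [321.747 251.773]
```

View pics/w5.png

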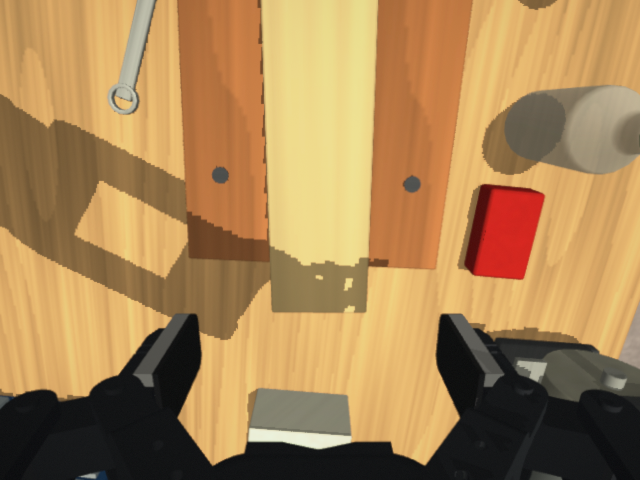

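The wrist view shows the plank centred at u≈320, aligned with the tool, with its rear end at row 312. The stand's rear edge is at row ~262.

```bash
python3 - <<'E'
from h import *
np.set_printoptions(precision=1,suppress=True)
w=load('wrist')
print(onz(w,272,312,232),onz(w,366,312,232),onz(w,263,0,232),onz(w,378,0,232))
print('stand rear',onz(w,190,258,210),onz(w,436,269,210))
E
```

```text
[ 510.6 -299.5  232. ] [ 567.4 -294.1  232. ] [ 496.1 -131.1  232. ] [ 552.  -125.9  232. ]
stand rear [ 454.1 -277.8  210. ] [ 612.3 -270.6  210. ]
```

Emit:
step_arm --pt "0 -0.01 0.3 0 0 0" --pt "0 0 0.3 0 0 0" --pt "0 0 0.3 0 0 0" --pt "0 0 0.1 0 0 0" --pt "0 0 0.03 0 0 0" --pt "0 0 0 0 0 0" --pt "0 0 0 0 0 0"

```text
t: 15.98
tcp_pos: [537.1, -258.0, 213.8]
eef_rot: [0.001, 0.675, 0.738, 0.0]
contact_force: [-1.1, -0.7, 1.4]
grip_width: 85.3
finger_force: 0.0
```

Emit:
step_arm --pt "0 0 0 0 0 0" --pt "0 0 0 0 0 0" --pt "0 0 0 0 0 0" --pt "0 0 0 0 0 0" --pt "0 0 0 0 0 0" --jaw 0 --force 50

```text
t: 16.6
tcp_pos: [536.8, -257.8, 213.4]
eef_rot: [0.0, 0.675, 0.738, 0.0]
contact_force: [-1.3, 1.7, 6.7]
grip_width: 57.0
finger_force: 53.3
```

Emit:
step_arm --pt "0.08 0 0 0 0 0" --pt "0.15 0 0 0 0 0.002" --pt "0.18 0 0 0 0 0.002" --pt "0.18 0 0 0 0 0.002" --pt "0.18 0 0 0 0 0.002" --pt "0.18 0 0 0 0 0.002" --pt "0.18 0 0 0 0 0.002" --pt "0.18 0 0 0 0 0.002" --pt "0.1 0 0 0 0 0" --pt "0 0 0 0 0 0"

```text
t: 17.85
tcp_pos: [527.3, -116.1, 213.4]
eef_rot: [0.0, 0.691, 0.723, 0.001]
contact_force: [0.2, 7.5, 9.5]
grip_width: 56.8
finger_force: 54.2
```

```bash
python3 - <<'E'
from h import *
np.set_printoptions(precision=3,suppress=True)
d=snap('side');t=snap('top');w=snap('wrist');s=bot.get_state();print(s['tcp_pos'],s['eef_rot'],s['contact_force'],s['finger_force'])
o=np.zeros((600,800,3),np.uint8)
o[:300,:400]=cv2.resize(w['pixels'][:,:,::-1],(400,300));o[:300,400:]=cv2.resize(t['pixels'][190:295,250:390][:,:,::-1],(400,300))
o[300:,:400]=cv2.resize(d['pixels'][150:255,270:410][:,:,::-1],(400,300))
cv2.imwrite('pics/c6.png',o)
E
```

```text
[ 527.294 -116.218  213.402] [-0.     0.691  0.723  0.001] [-0.121  7.895 10.023] 54.23069179058075
```

View pics/c6.png

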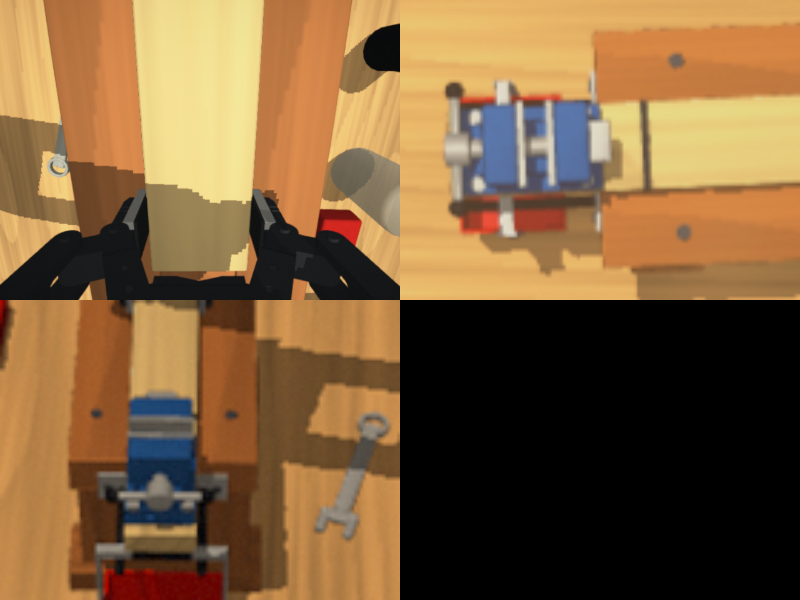

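The top crop shows the line at (645,100)-(650,188), the stand edge from (594,32) to (604,268) and the vice over the caddy. Now I measure the remaining gap with sub-pixel precision.

```bash
cat > m.py <<'E'
from h import *
np.set_printoptions(precision=1,suppress=True)
t=snap('top');P=t['pixels'].astype(float)
def edge(rows):
    o=[]
    for r in rows:
        b=P[r,310:332].copy(); x=b[:,0]-b[:,2]  # colour: find brightness step
        g=b.sum(1);k=np.gradient(g);i=np.argmin(k);j=np.arange(max(i-2,0),i+3)
        j=j[j<len(k)];wt=-np.minimum(k[j],0);o.append((310+(j*wt).sum()/wt.sum()+0.,r))
    return o
E1=[onz(t,u,v,210) for u,v in edge(list(range(204,212))+list(range(270,281)))]
L=[]
for r in range(229,253):
    g=P[r,318:350].sum(1);b=np.median(g);k=np.clip(b*0.8-g,0,None);
    i=np.argmin(g);j=np.arange(max(i-3,0),min(i+4,32));L.append(onz(t,318+(j*k[j]).sum()/k[j].sum(),r,232))
E1=np.array(E1);L=np.array(L)
import sys
def fit(a):
    p=np.polyfit(a[:,0],a[:,1],1);res=a[:,1]-np.polyval(p,a[:,0]);k=abs(res)<3;p=np.polyfit(a[k,0],a[k,1],1);return p,k.sum(),np.std(res[k])
e,l=fit(E1),fit(L);x=520
print('edge ang',np.degrees(np.arctan(e[0][0])),np.polyval(e[0],x),e[1:],'line ang',np.degrees(np.arctan(l[0][0])),np.polyval(l[0],x),l[1:])
print('gap',np.polyval(e[0],x)-np.polyval(l[0],x),'line x',L[:,0].min(),L[:,0].max())
E
python3 m.py
```

```text
edge ang 2.1272729414413054 65.85600738523414 (np.int64(13), np.float64(0.8688022815360611)) line ang 2.5881740991062463 33.40064483582241 (np.int64(24), np.float64(0.16988151611864777))
gap 32.455362549411724 line x 498.1586903541434 541.3555638974688
```

Emit:
step_arm --pt "0.07 0 0 0 0 0" --pt "0.14 0 0 0 0 0" --pt "0.07 0 0 0 0 0" --pt "0 0 0 0 0 0" --pt "0 0 0 0 0 0"

```text
t: 18.68
tcp_pos: [526.2, -88.6, 213.4]
eef_rot: [0.0, 0.691, 0.723, 0.001]
contact_force: [-0.9, 4.3, 8.6]
grip_width: 56.6
finger_force: 54.1
```

```bash
sed -i 's/318:350/312:332/;s/onz(t,318+/onz(t,312+/;s/i+4,32/i+4,20/' m.py; python3 m.py; python3 - <<'E'
from h import *
np.set_printoptions(precision=3,suppress=True)
t=load('top');d=snap('side');s=bot.get_state();print(s['tcp_pos'],s['eef_rot'],s['contact_force'],s['finger_force'])
o=np.zeros((600,800,3),np.uint8)
o[:,:400]=cv2.resize(t['pixels'][193:293,285:352][:,:,::-1],(400,600),interpolation=cv2.INTER_NEAREST)
o[:300,400:]=cv2.resize(d['pixels'][165:255,270:390][:,:,::-1],(400,300))
cv2.imwrite('pics/c7.png',o)
E
```

```text
edge ang 1.6728156789170179 66.38908505687846 (np.int64(10), np.float64(0.8541199907186035)) line ang 2.802317454185543 61.019069028043006 (np.int64(24), np.float64(0.09609243481629157))
gap 5.370016028835451 line x 498.03208256371613 541.2378023646481
[526.203 -88.637 213.409] [0.    0.691 0.723 0.001] [0.998 5.077 7.981] 54.081244468688965
```

View pics/c7.png

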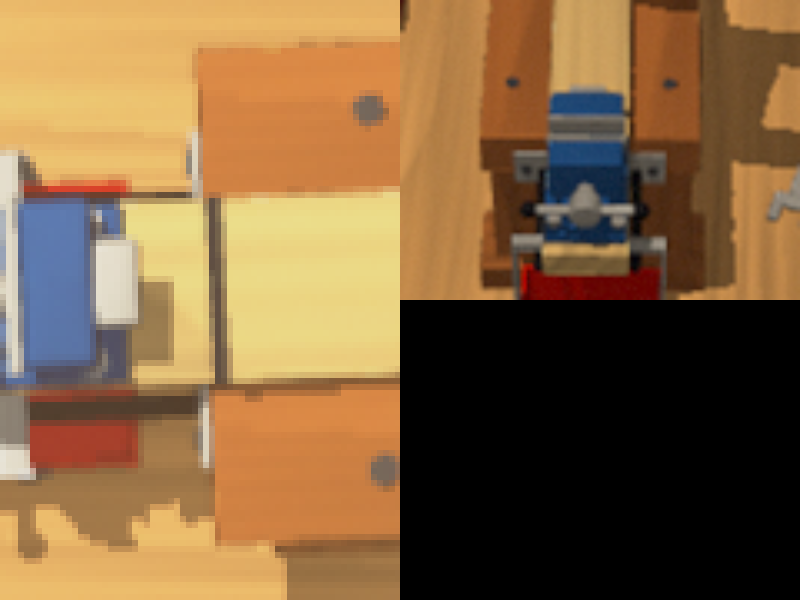

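```bash
python3 - <<'E'
from h import *
np.set_printoptions(precision=1,suppress=True)
t=load('top');P=t['pixels'].astype(int)
for r in (203,206,209,212,258,262,266,270,274,278,282): print(r,(P[r,314:325,1]).tolist())
from h import onz
for v in (203,209,266,278): print(onz(t,318,v,210),onz(t,321,v,210))
E
```

```text
203 [184, 184, 179, 153, 144, 138, 139, 139, 139, 139, 138]
206 [185, 185, 181, 162, 133, 137, 137, 137, 138, 139, 138]
209 [195, 194, 194, 181, 116, 132, 132, 132, 132, 132, 133]
212 [194, 193, 194, 182, 109, 132, 132, 132, 132, 132, 131]
258 [102, 100, 94, 86, 104, 123, 102, 112, 113, 113, 113]
262 [89, 89, 89, 97, 150, 208, 129, 139, 137, 137, 136]
266 [121, 122, 119, 109, 135, 210, 147, 132, 130, 129, 129]
270 [122, 122, 121, 119, 139, 185, 132, 130, 130, 129, 129]
274 [119, 118, 119, 118, 118, 116, 113, 132, 129, 128, 128]
278 [178, 121, 121, 121, 121, 119, 114, 132, 129, 128, 128]
282 [191, 191, 190, 190, 190, 190, 178, 116, 129, 128, 128]
[593.9  66.5 210. ] [594.   60.6 210. ]
[582.2  66.4 210. ] [582.2  60.6 210. ]
[472.1  66.  210. ] [472.2  60.3 210. ]
[449.2  65.9 210. ] [449.2  60.2 210. ]
```

The edge at row 241 lies at u≈319.2, so y≈63.9, and the line is at y≈61.0. About 3 mm remains.

Emit:
step_arm --pt "0.015 0 0 0 0 0" --pt "0.018 0 0 0 0 0" --pt "0 0 0 0 0 0" --pt "0 0 0 0 0 0" --pt "0 0 0 0 0 0"

```text
t: 19.4
tcp_pos: [526.1, -86.3, 213.4]
eef_rot: [0.001, 0.691, 0.723, 0.0]
contact_force: [0.2, -3.6, 6.3]
grip_width: 56.7
finger_force: 53.9
```

```bash
python3 m.py; python3 - <<'E'
from h import *
t=load('top');d=snap('side')
P=t['pixels'];o=np.zeros((600,800,3),np.uint8)
o[:,:400]=cv2.resize(P[193:293,285:352][:,:,::-1],(400,600),interpolation=cv2.INTER_NEAREST)
o[:400,400:]=cv2.resize(d['pixels'][175:295,270:390][:,:,::-1],(400,400))
cv2.imwrite('pics/c8.png',o)
s=bot.get_state();print(s['tcp_pos'],s['contact_force'],s['finger_force'],s['t'])
E
```

```text
edge ang 1.691809024407542 66.36823168052662 (np.int64(10), np.float64(0.8069942596718862)) line ang 2.6317187798175956 63.39108279018796 (np.int64(24), np.float64(0.10334139057304005))
gap 2.977148890338661 line x 498.02065006303866 541.22740244468
[526.12780341 -86.24462315 213.41168036] [-0.91559777 -3.33993164  6.76351065] 53.88863503932953 19.5
```

View pics/c8.png

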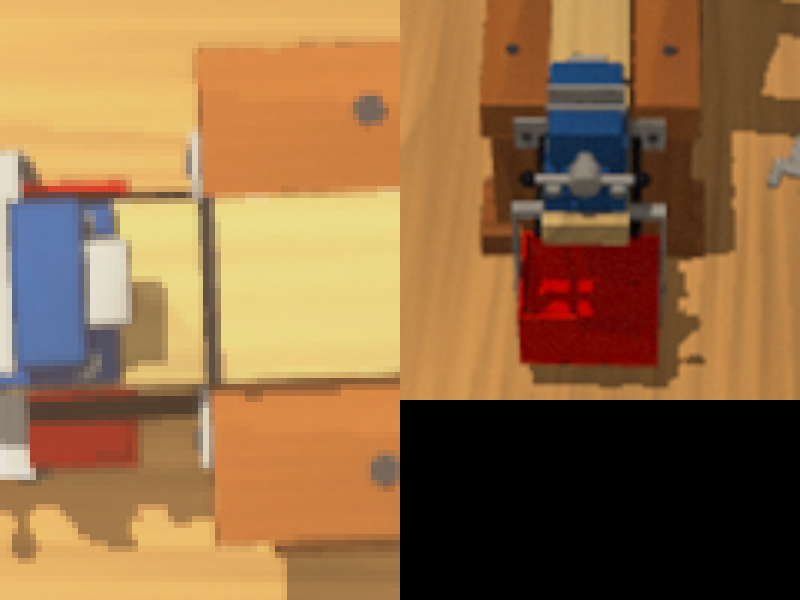

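Emit:
step_arm --pt "0.01 0 0 0 0 0" --pt "0 0 0 0 0 0" --pt "0 0 0 0 0 0" --pt "0 0 0 0 0 0"

```text
t: 20.0
tcp_pos: [526.1, -85.4, 213.4]
eef_rot: [0.001, 0.691, 0.723, 0.0]
contact_force: [0.5, -5.0, 6.5]
grip_width: 56.7
finger_force: 53.9
```

```bash
python3 m.py; python3 -c "
from bench import bot
s=bot.get_state();print(s['contact_force'],s['finger_force']);print(bot.sign_off())"
```

```text
edge ang 1.7112858712723296 66.33090327566114 (np.int64(11), np.float64(1.151095513463267)) line ang 2.889368923449117 64.2490647291822 (np.int64(24), np.float64(0.09481133468906984))
gap 2.0818385464789486 line x 498.0166281603048 541.2232368305122
[-0.62392613 -4.95608445  6.95620234] 53.88926446437836
the job is handed in; nothing more can be done
None
```

Job handed in at about 20 s; the judge returned no verdict. The red caddy hangs released on both prongs, and the plank is held flat by its rear part with its line measured within about 2 mm of the stand's edge.

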